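# Run a guarded bench press on a phone

## Task

The phone in the blue bench press is ready for pressing: slide the clear yellow-framed guard fully shut in front of it by its orange tab, then press the red palm plunger down until it bears solidly on its stop and keep it there for a good second, firmly but without ramming it. Then let the plunger spring all the way back up with the guard still shut, and only after that slide the guard fully open again so that the phone can be taken out. Never press the plunger while the guard is open, and leave everything else on the bench where it is.

Things in the scene. Friction and masses are not known exactly. Their poses are not given: they have to be found in the camera images.
- press: Fixed blue bench press with base 215 x 250 x 22 mm. Its origin is on the table directly under the plunger's axis; z up, y along the guard's track, -x is the side of the press where the guard runs. A column at y = -118 mm carries an arm (top 151 mm above the table) over the phone; the phone lies in a sprung green nest on the base.
- plunger (a joint): Plunger travel straight down (m), 0 = fully up. Spring push 3 N at the top; at 10 mm the foot meets the phone in its sprung nest and the push jumps by 3 N (not the stop), then grows evenly to 8 N at 14 mm and 11 N at 26 mm. The solid stop is a hidden screw set anew each time between 14 and 26 mm: felt only as a sudden hard rise of force. Over 40 N on the stop is ramming.
- plunger_top (a point): Centre of the flat top of the red mushroom head, 64 mm in diameter (flat part 52 mm), head 20 mm thick; it is 226 mm above the table at rest and goes down with the plunger. Free above and all round.
- stop_ring: Brass ring, 43 mm in diameter and 16 mm high, fixed round the plunger's rod on top of the arm, below the red head; it houses the hidden stop screw. Origin: centre of its underside, 160 mm above the table. Its pose says nothing of where the stop is set.
- guard (a joint): How far the guard has been slid along the press's +y from shut (m): 0 = fully shut in front of the phone, 0.15 = fully open, with an end stop at both ends. It needs about 2 to 3 N and stays where it is left.
- guard_tab (a point): Centre of the top of the orange tab that stands on the middle of the guard's upper edge: 18 mm along the press's x, 22 mm along its y, 44 mm tall, its top 172 mm above the table, 115 mm in front (-x) of the plunger's axis. The guard is a clear panel 170 mm wide with a yellow frame, its upper edge at 128 mm.
- solvent: Bystander: white bottle, 60 mm in diameter, 120 mm tall, standing; origin at the centre of its underside.
- flux_tin: Bystander: copper-coloured tin, 60 mm in diameter, 22 mm high; origin at the centre of its underside.
- driver: Bystander: screwdriver 170 mm long with a blue handle, lying along its x.
- spare_phone: Bystander: white phone lying flat, 150 x 74 x 8 mm; origin at the centre of its underside.
- meter: Bystander: green multimeter lying flat, 170 x 85 x 35 mm; origin at the centre of its underside.
- parts_tray: Bystander: white divided tray 160 x 110 x 30 mm; origin at the centre of its underside.
- solder_reel: Bystander: metal reel, 64 mm in diameter, 40 mm high, standing; origin at the centre of its underside.

How it is judged:
By the outcome, as a careful person would: the job done as asked, in the order asked, and still so for the second after the job is handed in, with the robot touching nothing.
It also fails if it takes over 58 s, if anything falls off the work surface, if the arm or the gripper's body presses on something with over 40 N, if the wrist force passes 120 N, or if a joint passes its speed limit or range.

## Robot

A 6-joint arm with a two-finger parallel gripper is mounted at the origin on the work surface. World frame = base frame: x ahead of the robot, y to its left, z up, the work surface at z = 0. Lengths are in m, angles in rad, forces in N, time in s.
With the tool pointing down it reaches from about 0.35 to 0.85 m from the base axis. Payload 8.1 kg.
Tool frame: the origin (TCP) lies at the very end of the fingers, on their centre line; the grasp point (between the pads) lies 19 mm behind it; z points along the fingers, y is the line along which they close (so a half turn about z gives the same grasp; the last joint's range is limited). The gripper opens to 93 mm and grips with 3 to 60 N. Pads are 15 mm wide; open, the fingers measure 128 mm over their backs; the gripper's body (75 mm by 188 mm) begins 65 mm behind the grasp point.
Start: joints at [-1.223, 0.13, 1.488, -0, 1.523, -0.085], TCP at [0.252, -0.545, 0.219] pointing down, gripper open.
Joint ranges: [-2.96, 2.96], [-0.89, 2.26], [0.02, 2.5], [-1.34, 4.48], [0, 2.73], [-2.66, 2.66]. Speed limits (rad/s): [2.39, 2.39, 2.79, 3.14, 3.14, 3.14].

## Interface

Orientations are given as a rotation vector (axis times angle).
In Python, from plant import robot, imaging gives the robot as it stands.
- The arm moves only by the tool jog_arm, never from a script. Its argument "rows" is a list of rows, each a list of 2 entries, a list of its own where there are three numbers: the shift along the tool's x, y, z each as a share of 0.2 m, from -1 to 1, then the turn, a rotation vector about the tool's x, y, z each as a share of pi/2 rad, from -1 to 1. A call has 1 to 5 rows; each row is the pose to reach, as a shift and turn from the pose commanded when the call began, along the tool's axes at that moment; what a row does not reach only later rows make up. A row lasts 1/10 s, in which the tool goes at most 50 mm and 8.59 degrees, less where a joint would pass 70% of its speed; a pose out of reach is approached as far as the arm can. A call with a number of a shift or a turn outside -1 to 1 is refused whole. A call with a gripper value outside its range is refused whole. "hand" is the closure, from -1 (fully open) to 1 (shut), set as the call begins (left out, the last holds). The fingers move at their own pace and stop on an object; "squeeze" is the grip in N (left out, the last holds). Time passes only in rows, so rows that repeat a pose let the fingers close. It gives the time, the measured TCP pose, the force, the opening and the grip force at its end, in the units of the state.
- robot.read_state(): the state, without advancing time (a new reading comes with each control period).
- imaging.read_camera(name): name is "side" or "top" or "wrist"; returns a dict with "frame" (480x640x3 uint8, red, green, blue), "vertical_fov" (degrees; the focal length in pixels is half the picture's height over the tangent of half this angle, whatever the lens; pixels are square), "cx", "cy" (the principal point, pixels), "k1" (the pictures are not rectified: a ray, as slopes to the right and down, at radius r is drawn at 1 + k1 r^2 times it, then the intrinsics apply), "R" (3x3) and "t" (3): a world point X has camera coordinates R X + t. Camera axes: x right, y down, z forward; pixel columns grow to the right and rows downward; lengths in m; the calibration is good to about 2 mm. A picture is of the moment at which its call begins. There is no depth.
- robot.close_job(): hands the job in; it is judged then, once.
The state is a dict: "t": time; "q": joint angles; "dq": joint speeds; "joint_torque": joint torques, N m; "tool_pos": TCP position; "orientation": TCP orientation; "force": force on the tool from outside, world axes, zero at the start; "wrist_torque": the same for the moment, N m; "opening": finger opening in m; "gripper_force": force on a finger pad.
Only numpy, scipy, OpenCV 4.12 (cv2) and the standard library are available. Lean on these libraries where they do the work, as an engineer would, in place of code of your own. Each camera call takes 0.05 s, during which the arm holds its last target. There are 200 camera calls.

## Working session

There is one attempt and no reset: what is moved stays moved. The work goes in short steps, Python scripts to look and compute and a tool call to move; the robot and the scene stay as the last step left them, time stands still between calls to the robot, and variables do not carry over. Pictures are saved under pics/ and viewed, at most 10 in all, crops included, and the job is handed in when it is done.

Besides the shell and the picture viewer there is one more tool, called after "Request:" as name(argument=value, ...) on one line, values as JSON. jog_arm: Moves the arm, as the interface text tells. Its arguments: {"type":"object","properties":{"rows":{"type":"array"},"hand":{"type":"number"},"squeeze":{"type":"number"}},"required":["rows"]}

```bash
mkdir -p pics; python3 - <<'E'
from plant import robot, imaging
import cv2, pickle, numpy as np
d={}
for n in("top","side"):
    c=imaging.read_camera(n); d[n]=c
    cv2.imwrite(f"pics/{n}0.png",c["frame"][:,:,::-1])
    print(n,c["vertical_fov"],c["cx"],c["cy"],c["k1"],(-c["R"].T@c["t"]).round(3))
pickle.dump(d,open("d.pkl","wb"))
s=robot.read_state();print(s)
E
```

```text
top 53.36173590952383 321.7691998136055 238.07477398844787 -0.036234350174098144 [ 0.351 -0.009  1.28 ]
side 54.079484170226245 313.5601607466375 240.11222965880472 -0.03532364102098579 [-0.027  0.713  0.84 ]
{'t': 0.1, 'q': array([-1.22341531e+00,  1.31093252e-01,  1.48918884e+00,  6.85632402e-06,
        1.52299508e+00, -8.54109627e-02]), 'dq': array([-0.00106929, -0.00011092, -0.00111658, -0.0004587 ,  0.00040171,
       -0.0005034 ]), 'joint_torque': array([ 1.91504070e-03, -5.61339390e+01, -4.93094766e+01,  7.71362381e-02,
        2.90601369e-02, -6.38388269e-05]), 'tool_pos': array([ 0.25148261, -0.54417899,  0.21767766]), 'orientation': array([-3.06669130e+00, -6.74175420e-01,  3.34757277e-04]), 'force': array([0.04755442, 0.57744322, 0.73526051]), 'wrist_torque': array([ 0.00718568, -0.03311447, -0.04600444]), 'gripper_force': 0.0, 'opening': 0.09285480195562949}
```

View pics/top0.png

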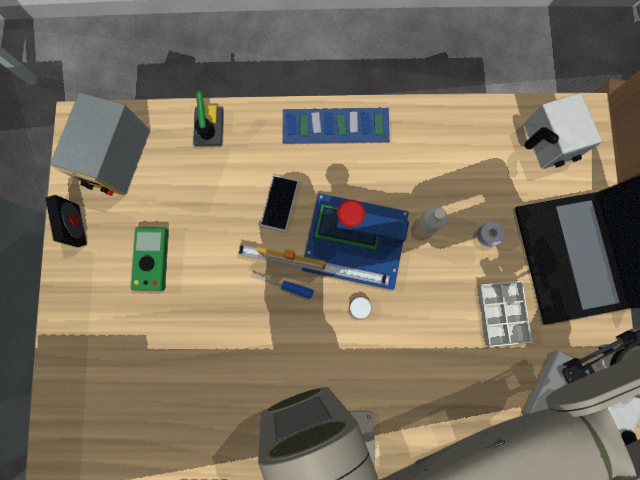

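View pics/side0.png

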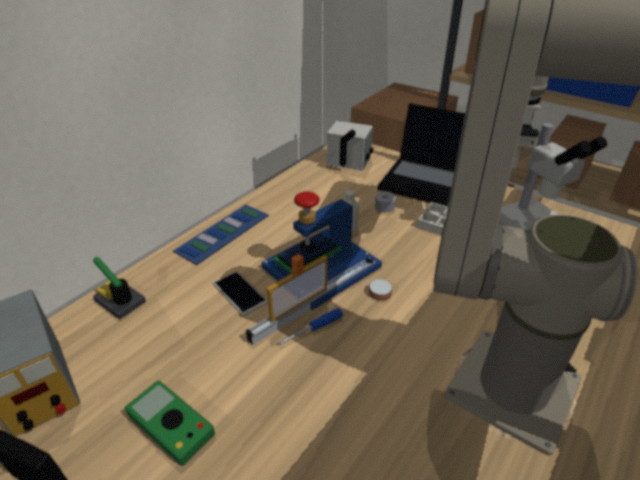

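The top view shows the red head at about (351,214) and the orange tab at about (289,255), with the guard open to image-left. Its track runs (240,250)–(388,280). The side view has the head at (307,200) and the tab at (297,263).

```bash
cat > h.py <<'E'
import numpy as np, cv2
def ray(c,p):
    f=240/np.tan(np.radians(c["vertical_fov"])/2)
    K=np.array([[f,0,c["cx"]],[0,f,c["cy"]],[0,0,1.]])
    u=cv2.undistortPoints(np.array([[p]],float),K,np.array([c["k1"],0,0,0,0.]))[0,0]
    # drawn = ray*(1+k1 r^2)
    return -c["R"].T@c["t"], c["R"].T@np.array([u[0],u[1],1])
def plane(c,p,z):
    o,d=ray(c,p); return o+d*(z-o[2])/d[2]
def two(a,pa,b,pb):
    o1,d1=ray(a,pa);o2,d2=ray(b,pb)
    s=np.linalg.lstsq(np.c_[d1,-d2],o2-o1,rcond=None)[0]
    x,y=o1+s[0]*d1,o2+s[1]*d2
    return (x+y)/2,np.linalg.norm(x-y)
def blob(c,h0,h1,s0,v0,box):
    hsv=cv2.cvtColor(c["frame"],cv2.COLOR_RGB2HSV); H,S,V=cv2.split(hsv)
    m=((H>=h0)&(H<=h1) if h0<=h1 else (H>=h0)|(H<=h1))&(S>=s0)&(V>=v0)
    k=np.zeros_like(m);x0,y0,x1,y1=box;k[y0:y1,x0:x1]=1
    m=(m&k).astype(np.uint8)
    n,l,st,ce=cv2.connectedComponentsWithStats(m)
    i=1+np.argmax(st[1:,4]); return ce[i],st[i]
E
python3 - <<'E'
import pickle; from h import *
d=pickle.load(open("d.pkl","rb"));t,s=d["top"],d["side"]
rt,st=blob(t,172,4,180,90,(320,180,390,250));rs,ss=blob(s,172,4,180,60,(280,180,335,225))
print(rt,st,rs,ss); print(two(t,rt,s,rs),plane(t,rt,.222),plane(s,rs,.218))
ot,st=blob(t,5,14,170,100,(280,243,300,265));os,ss=blob(s,3,13,150,60,(285,250,308,280))
print(ot,st,os,ss); print(two(t,ot,s,os),plane(t,ot,.165),plane(s,os,.15))
for p in[(240,250),(388,280)]:print(plane(t,p,.02))
# blue base corners
for p in[(319,192),(408,209),(393,287),(303,270)]:print(plane(t,p,.022))
im=t["frame"][180:300,225:425,::-1];cv2.imwrite("pics/c1.png",cv2.resize(im,None,fx=4,fy=4,interpolation=cv2.INTER_CUBIC))
E
```

```text
[350.54956522 212.87478261] [337 200  28  27 575] [306.39543726 199.19771863] [295 192  24  16 263]
(array([ 0.57989339, -0.04900673,  0.21757176]), np.float64(0.00016739427315655002)) [ 0.57886661 -0.04888339  0.222     ] [ 0.57955839 -0.04845434  0.218     ]
[288.71212121 253.92424242] [284 250  10   9  66] [297.22222222 263.68333333] [292 254  11  21 180]
(array([0.49491287, 0.0969465 , 0.15352882]), np.float64(0.0014000589119267197)) [0.49403693 0.09624681 0.165     ] [0.49692525 0.09350681 0.15      ]
[0.52452664 0.24074976 0.02      ]
[ 0.4408954  -0.15198847  0.02      ]
[0.68088661 0.0280966  0.022     ]
[ 0.63078795 -0.21090223  0.022     ]
[ 0.42230396 -0.16432519  0.022     ]
[0.46918534 0.07167979 0.022     ]
```

View pics/c1.png

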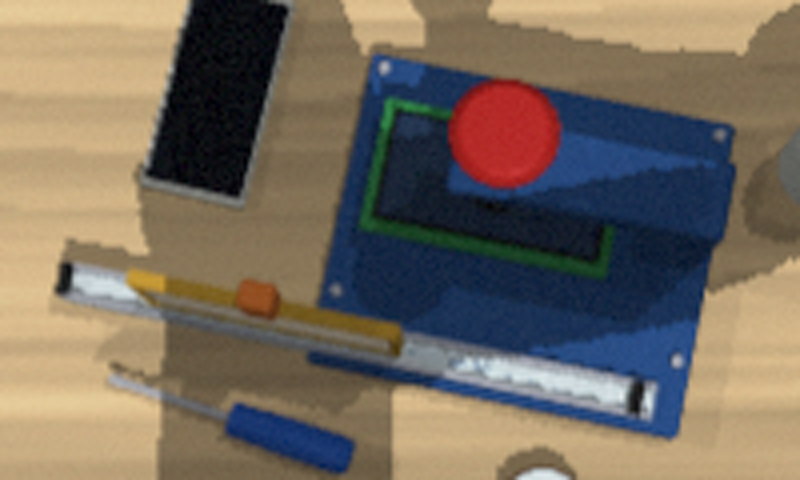

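The tab sits about 125 mm from shut, so the guard isn't fully open yet. Press yaw is about -11.8°, and the tab's -113 mm x offset fits the given 115 mm. I'll write a helper that converts a target pose into shares.

```bash
cat >> h.py <<'E'
from scipy.spatial.transform import Rotation as Ro
P=np.array([.579,-.0488,0]); A=np.radians(-11.8)
xp=np.array([np.cos(A),np.sin(A),0]); yp=np.array([-np.sin(A),np.cos(A),0])
RT=np.c_[xp,-yp,[0,0,-1]]
def tab(g,z): return P-.115*xp+g*yp+[0,0,z]
def go(p):
    from plant import robot
    s=robot.read_state(); R=Ro.from_rotvec(s["orientation"])
    sh=R.inv().apply(np.array(p)-s["tool_pos"])/.2
    tn=(R.inv()*Ro.from_matrix(RT)).as_rotvec()/(np.pi/2)
    print("shift",sh.round(3),"turn",tn.round(3),"F",s["force"].round(1),"t",s["t"])
E
python3 -c "
from h import *
print(tab(.125,.25),tab(.125,.142)); go(tab(.125,.3)); go([.37,-.25,.3])"
```

```text
[0.49199226 0.09707547 0.25      ] [0.49199226 0.09707547 0.142     ]
shift [ 2.436 -2.407 -0.407] turn [-0.001  0.     0.407] F [0.  0.6 0.7] t 0.1
shift [ 1.155 -1.087 -0.41 ] turn [-0.001  0.     0.407] F [0.  0.6 0.7] t 0.1
```

Request:
jog_arm(rows=[[[0.2,-0.2,-0.4],[0,0,0]],[[0.9,-0.9,-0.41],[0,0,0]],[[0.9,-0.9,-0.41],[0,0,0]],[[0.9,-0.9,-0.41],[0,0,0]],[[0.9,-0.9,-0.41],[0,0,0]]])

```text
t: 0.6
tool_pos: [0.3297, -0.331, 0.2953]
orientation: [-3.068, -0.674, 0.0]
force: [1.3, -0.2, -0.0]
opening: 0.093
gripper_force: 0.0
```

Request:
jog_arm(rows=[[[0.9,-0.9,0],[0,0,0.407]],[[0.9,-0.9,0],[0,0,0.407]],[[0.9,-0.9,0],[0,0,0.407]],[[0.9,-0.9,0],[0,0,0.407]],[[0.9,-0.9,0],[0,0,0.407]]])

```text
t: 1.1
tool_pos: [0.4054, -0.1274, 0.2951]
orientation: [3.126, -0.315, -0.0]
force: [0.6, 0.2, -0.3]
opening: 0.0929
gripper_force: 0.0
```

```bash
python3 -c "
from h import *
go(tab(.125,.25))"
```

```text
shift [ 0.2   -1.186  0.226] turn [0.    0.    0.003] F [ 0.6  0.2 -0.3] t 1.1
```

Request:
jog_arm(rows=[[[0.17,-1,0.2],[0,0,0]],[[0.17,-1,0.2],[0,0,0]],[[0.17,-1,0.2],[0,0,0]],[[0.17,-1,0.2],[0,0,0]],[[0.17,-1,0.2],[0,0,0]]])

```text
t: 1.6
tool_pos: [0.4772, 0.0653, 0.2533]
orientation: [-3.126, 0.299, 0.005]
force: [-0.7, -0.7, -0.2]
opening: 0.0935
gripper_force: 0.0
```

```bash
python3 - <<'E'
from h import *
from plant import imaging
go(tab(.125,.25));go(tab(.125,.142))
c=imaging.read_camera("wrist");cv2.imwrite("pics/w1.png",c["frame"][:,:,::-1])
p,s=blob(c,3,14,150,60,(0,0,640,480));print(p,s,plane(c,p,.172))
E
```

```text
shift [ 0.042 -0.17   0.016] turn [-0.001  0.002  0.01 ] F [-0.7 -0.7 -0.2] t 1.6
shift [ 0.044 -0.17   0.556] turn [-0.001  0.002  0.01 ] F [-0.7 -0.7 -0.2] t 1.6
[272.99227799 222.7027027 ] [ 254  204   39   38 1295] [0.49812964 0.09287669 0.172     ]
```

View pics/w1.png

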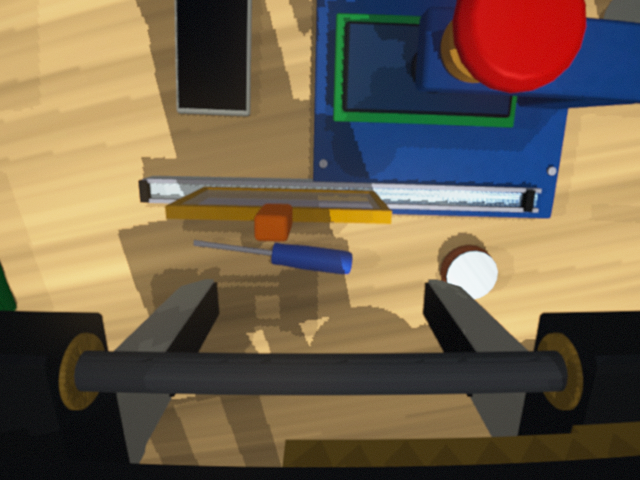

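The wrist view shows the orange tab's top face at about (273,230), between the fingers' lines. That agrees with the top-view estimate.

Request:
jog_arm(rows=[[[0.03,-0.15,0],[0,0,0]],[[0.03,-0.15,0],[0,0,0]],[[0.03,-0.15,0.25],[0,0,0]],[[0.03,-0.15,0.45],[0,0,0]],[[0.03,-0.15,0.45],[0,0,0]]])

```text
t: 2.15
tool_pos: [0.4848, 0.0871, 0.1594]
orientation: [3.124, -0.308, -0.017]
force: [-0.2, 0.5, -1.0]
opening: 0.0933
gripper_force: 0.0
```

```bash
python3 -c "
from h import *
go(tab(.123,.144))"
```

```text
shift [ 0.026 -0.046  0.076] turn [0.002 0.007 0.006] F [-0.2  0.5 -1. ] t 2.15
```

Request:
jog_arm(rows=[[[0.025,-0.035,0.07],[0,0,0]],[[0.025,-0.035,0.07],[0,0,0]],[[0.025,-0.035,0.07],[0,0,0]]])

```text
t: 2.45
tool_pos: [0.4962, 0.0941, 0.1534]
orientation: [3.126, -0.307, 0.002]
force: [-0.3, -0.2, -0.7]
opening: 0.0927
gripper_force: 0.0
```

Request:
jog_arm(rows=[[[0,0,0],[0,0,0]],[[0,0,0],[0,0,0]],[[0,0,0],[0,0,0]],[[0,0,0],[0,0,0]],[[0,0,0],[0,0,0]]], hand=1, squeeze=10)

```text
t: 2.95
tool_pos: [0.4955, 0.0948, 0.1515]
orientation: [-3.127, 0.306, -0.0]
force: [-0.8, 0.1, 0.2]
opening: 0.0576
gripper_force: 0.0
```

```bash
python3 -c "
from h import *
from plant import robot
s=robot.read_state();print(s['tool_pos'],s['opening'],s['gripper_force'],s['q'])
print((s['tool_pos']-P)@xp,(s['tool_pos']-P)@yp)
go(tab(0,.144))"
```

```text
[0.4954978  0.0948085  0.15149932] 0.05760265514140848 0.0 [ 8.73980626e-02 -8.79557558e-02  1.83338950e+00 -1.02174451e-05
  1.39609201e+00  1.85354090e+00]
-0.11110495509848213 0.12349780934565127
shift [-0.026  0.617  0.037] turn [-0.    -0.     0.007] F [-0.8  0.1  0.2] t 2.95
```

Request:
jog_arm(rows=[[[-0.01,0,0.035],[0,0,0]],[[-0.01,0,0.035],[0,0,0]],[[-0.01,0,0.035],[0,0,0]],[[-0.01,0,0.035],[0,0,0]],[[-0.01,0,0.035],[0,0,0]]])

```text
t: 3.45
tool_pos: [0.4936, 0.0952, 0.1444]
orientation: [-3.127, 0.307, -0.0]
force: [-0.2, 0.1, -0.2]
opening: 0.0221
gripper_force: 10.0
```

Request:
jog_arm(rows=[[[0,0,0],[0,0,0]],[[0,0,0],[0,0,0]],[[0,0,0],[0,0,0]]])

```text
t: 3.75
tool_pos: [0.4936, 0.0952, 0.1444]
orientation: [-3.127, 0.307, 0.0]
force: [0.4, 1.2, -0.5]
opening: 0.0223
gripper_force: 10.0
```

```bash
python3 -c "
from h import *
go(tab(0,.144))"
```

```text
shift [-0.016  0.617  0.002] turn [-0.     0.     0.007] F [ 0.4  1.2 -0.5] t 3.75
```

Gripped at 22 mm, which is the tab's width. I'll slide along tool +y, with the last few mm slowly.

Request:
jog_arm(rows=[[[0,0.12,0],[0,0,0]],[[0,0.24,0],[0,0,0]],[[0,0.36,0],[0,0,0]],[[0,0.45,0],[0,0,0]],[[0,0.5,0],[0,0,0]]])

```text
t: 4.25
tool_pos: [0.4723, -0.0031, 0.1444]
orientation: [-3.125, 0.307, 0.006]
force: [-10.1, 4.9, 7.0]
opening: 0.0223
gripper_force: 10.0
```

Request:
jog_arm(rows=[[[0,0.02,0],[0,0,0]],[[0,0.035,0],[0,0,0]],[[0,0.05,0],[0,0,0]],[[0,0.06,0],[0,0,0]],[[0,0.07,0],[0,0,0]]])

```text
t: 4.75
tool_pos: [0.4695, -0.0158, 0.1443]
orientation: [-3.125, 0.306, 0.007]
force: [-11.2, 4.0, 7.9]
opening: 0.0224
gripper_force: 10.0
```

```bash
python3 -c "
from h import *
go(tab(0,.144))"
```

```text
shift [-0.006  0.05   0.001] turn [-0.001  0.003  0.007] F [-11.2   4.    7.9] t 4.75
```

Request:
jog_arm(rows=[[[-0.006,0.01,0],[0,0,0]],[[-0.006,0.02,0],[0,0,0]],[[-0.006,0.03,0],[0,0,0]],[[-0.006,0.04,0],[0,0,0]]])

```text
t: 5.15
tool_pos: [0.4678, -0.0237, 0.1444]
orientation: [-3.126, 0.306, 0.003]
force: [-6.3, 3.3, 4.5]
opening: 0.0219
gripper_force: 10.0
```

Request:
jog_arm(rows=[[[0,0.005,0],[0,0,0]],[[0,0.01,0],[0,0,0]],[[0,0.015,0],[0,0,0]]])

```text
t: 5.45
tool_pos: [0.4673, -0.0259, 0.1444]
orientation: [-3.124, 0.306, 0.003]
force: [-3.9, 10.6, 4.0]
opening: 0.022
gripper_force: 10.0
```

Request:
jog_arm(rows=[[[0,0.005,0],[0,0,0]],[[0,0.01,0],[0,0,0]],[[0,0.015,0],[0,0,0]]])

```text
t: 5.75
tool_pos: [0.4672, -0.0263, 0.1443]
orientation: [-3.12, 0.304, 0.002]
force: [-1.8, 21.6, 2.2]
opening: 0.0223
gripper_force: 10.0
```

The force rise at g≈0 means the guard is on its shut stop. I'll unload and then release.

Request:
jog_arm(rows=[[[0,-0.012,0],[0,0,0]],[[0,-0.012,0],[0,0,0]]])

```text
t: 5.95
tool_pos: [0.4674, -0.026, 0.1443]
orientation: [-3.124, 0.305, 0.003]
force: [-4.1, 9.5, 2.7]
opening: 0.0219
gripper_force: 10.0
```

Request:
jog_arm(rows=[[[0,0,0],[0,0,0]],[[0,0,0],[0,0,0]],[[0,0,0],[0,0,0]],[[0,0,0],[0,0,0]],[[0,0,0],[0,0,0]]], hand=0.2)

```text
t: 6.45
tool_pos: [0.4681, -0.028, 0.1444]
orientation: [3.126, -0.307, 0.0]
force: [-0.2, 0.1, 0.6]
opening: 0.0374
gripper_force: 0.0
```

Request:
jog_arm(rows=[[[0,0,-0.2],[0,0,0]],[[0,0,-0.4],[0,0,0]],[[0,0,-0.6],[0,0,0]],[[0,0,-0.65],[0,0,0]],[[0,0,-0.65],[0,0,0]]])

```text
t: 6.95
tool_pos: [0.4692, -0.0281, 0.2766]
orientation: [3.126, -0.307, 0.007]
force: [-0.2, -0.7, -0.1]
opening: 0.0368
gripper_force: 0.0
```

```bash
python3 - <<'E'
from h import *
from plant import imaging
t=imaging.read_camera("top");w=imaging.read_camera("wrist");s=imaging.read_camera("side")
cv2.imwrite("pics/t2.png",t["frame"][:,:,::-1]);cv2.imwrite("pics/w2.png",w["frame"][:,:,::-1])
p,q=blob(w,3,12,150,60,(0,0,640,480));print(p,q,plane(w,p,.165),tab(0,.165))
rs,ss=blob(s,172,4,180,60,(280,180,335,225));print(rs)
os,ss=blob(s,3,13,150,60,(300,200,380,290));print(os,ss,plane(s,os,.15))
go(P+[0,0,.27])
E
```

```text
[318.30930931 221.07507508] [304 215  29  14 333] [ 0.47888774 -0.02769519  0.165     ] [ 0.46643025 -0.02528295  0.165     ]
[306.30612245 199.35510204]
[337.43786982 241.88757396] [332 233  11  19 169] [ 0.46995171 -0.02660509  0.15      ]
shift [ 0.569 -0.005  0.01 ] turn [0.    0.002 0.007] F [-0.2  0.2 -0. ] t 7.1
```

View pics/w2.png

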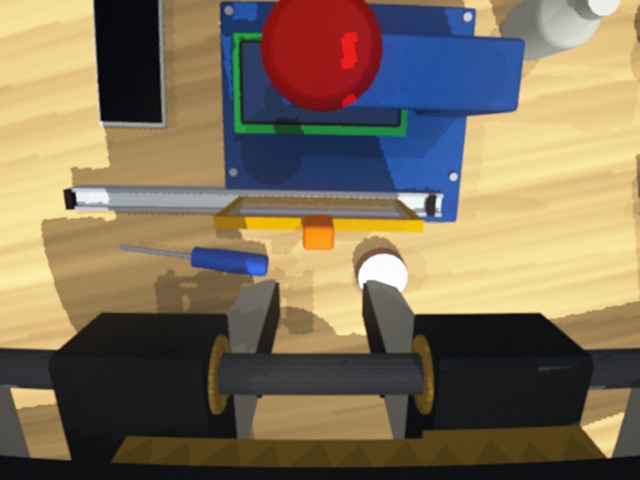

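The wrist view shows the guard shut: its base is against the right-hand track block near (432,205), with the tab at (318,232). Next I'll move over the plunger and close the fingers.

Request:
jog_arm(rows=[[[0.2,0,0],[0,0,0]],[[0.4,0,0],[0,0,0]],[[0.57,0,0],[0,0,0]],[[0.57,0,0],[0,0,0]],[[0.57,0,0],[0,0,0]]], hand=1, squeeze=30)

```text
t: 7.6
tool_pos: [0.5789, -0.0498, 0.2712]
orientation: [-3.126, 0.307, 0.008]
force: [0.3, 0.3, -0.8]
opening: 0.0026
gripper_force: 0.0
```

Request:
jog_arm(rows=[[[0,0,0.08],[0,0,0]],[[0,0,0.12],[0,0,0]],[[0,0,0.15],[0,0,0]],[[0,0,0.15],[0,0,0]]])

```text
t: 8.0
tool_pos: [0.5787, -0.0497, 0.243]
orientation: [-3.127, 0.306, 0.003]
force: [0.8, -0.8, 0.6]
opening: 0.0004
gripper_force: 0.0
```

```bash
python3 -c "
from h import *
go(P+[0,0,.226])"
```

```text
shift [ 0.001 -0.005  0.085] turn [0.    0.001 0.007] F [ 0.8 -0.8  0.6] t 8.0
```

Request:
jog_arm(rows=[[[0,0,0.04],[0,0,0]],[[0,0,0.08],[0,0,0]],[[0,0,0.1],[0,0,0]],[[0,0,0.12],[0,0,0]],[[0,0,0.14],[0,0,0]]])

```text
t: 8.5
tool_pos: [0.5798, -0.0499, 0.2166]
orientation: [3.127, -0.307, 0.0]
force: [-1.9, -0.1, 3.3]
opening: 0.0003
gripper_force: 2.1
```

Request:
jog_arm(rows=[[[0,0,0.005],[0,0,0]],[[0,0,0.01],[0,0,0]]])

```text
t: 8.7
tool_pos: [0.5799, -0.0499, 0.2151]
orientation: [3.127, -0.307, 0.001]
force: [-3.5, 0.7, 7.7]
opening: 0.0002
gripper_force: 3.7
```

Request:
jog_arm(rows=[[[0,0,0.005],[0,0,0]],[[0,0,0.005],[0,0,0]]])

```text
t: 8.9
tool_pos: [0.5799, -0.0499, 0.2142]
orientation: [3.127, -0.306, 0.001]
force: [-3.2, 0.9, 7.6]
opening: 0.0006
gripper_force: 3.8
```

Request:
jog_arm(rows=[[[0,0,0.005],[0,0,0]],[[0,0,0.01],[0,0,0]],[[0,0,0.01],[0,0,0]]])

```text
t: 9.2
tool_pos: [0.5799, -0.0499, 0.2123]
orientation: [3.127, -0.306, 0.001]
force: [-3.6, 0.1, 7.4]
opening: 0.0005
gripper_force: 4.0
```

Request:
jog_arm(rows=[[[0,0,0.005],[0,0,0]],[[0,0,0.005],[0,0,0]]])

```text
t: 9.4
tool_pos: [0.5799, -0.0499, 0.2113]
orientation: [3.127, -0.306, 0.001]
force: [-3.9, 0.1, 8.6]
opening: 0.0006
gripper_force: 4.2
```

Request:
jog_arm(rows=[[[0,0,0.005],[0,0,0]],[[0,0,0.005],[0,0,0]]])

```text
t: 9.6
tool_pos: [0.5799, -0.0499, 0.2104]
orientation: [3.127, -0.306, 0.001]
force: [-4.2, 0.3, 7.6]
opening: 0.0004
gripper_force: 4.3
```

Request:
jog_arm(rows=[[[0,0,0.005],[0,0,0]],[[0,0,0.005],[0,0,0]]])

```text
t: 9.8
tool_pos: [0.5799, -0.05, 0.2094]
orientation: [3.126, -0.306, 0.001]
force: [-4.2, 0.0, 9.8]
opening: 0.0005
gripper_force: 4.4
```

Request:
jog_arm(rows=[[[0,0,0.005],[0,0,0]],[[0,0,0.005],[0,0,0]]])

```text
t: 10.0
tool_pos: [0.5799, -0.0499, 0.2085]
orientation: [3.127, -0.307, 0.001]
force: [-4.6, 1.2, 8.2]
opening: 0.0001
gripper_force: 4.5
```

Request:
jog_arm(rows=[[[0,0,0.005],[0,0,0]],[[0,0,0.005],[0,0,0]]])

```text
t: 10.2
tool_pos: [0.5799, -0.05, 0.2075]
orientation: [3.127, -0.307, 0.001]
force: [-4.0, 1.2, 9.4]
opening: 0.0006
gripper_force: 4.7
```

Request:
jog_arm(rows=[[[0,0,0.005],[0,0,0]],[[0,0,0.005],[0,0,0]]])

```text
t: 10.4
tool_pos: [0.5799, -0.0499, 0.2072]
orientation: [3.126, -0.306, 0.002]
force: [-6.9, 1.4, 12.3]
opening: 0.0005
gripper_force: 6.2
```

Request:
jog_arm(rows=[[[0,0,0.005],[0,0,0]],[[0,0,0.005],[0,0,0]]])

```text
t: 10.6
tool_pos: [0.58, -0.0499, 0.2071]
orientation: [3.126, -0.306, 0.002]
force: [-8.8, 1.5, 16.6]
opening: 0.0004
gripper_force: 8.9
```

The stop is found at about 19 mm. I'll firm up to about 25 N and hold.

Request:
jog_arm(rows=[[[-0.004,0,0.004],[0,0,0]],[[-0.004,0,0.008],[0,0,0]],[[-0.004,0,0.008],[0,0,0]]])

```text
t: 10.9
tool_pos: [0.58, -0.0499, 0.2071]
orientation: [3.126, -0.306, 0.006]
force: [-10.1, 0.7, 23.6]
opening: 0.0006
gripper_force: 12.0
```

Request:
jog_arm(rows=[[[0,0,0.004],[0,0,0]],[[0,0,0.004],[0,0,0]],[[0,0,0.004],[0,0,0]],[[0,0,0.004],[0,0,0]],[[0,0,0.004],[0,0,0]]])

```text
t: 11.4
tool_pos: [0.58, -0.0499, 0.2071]
orientation: [3.126, -0.306, 0.007]
force: [-12.9, 2.0, 29.3]
opening: 0.0005
gripper_force: 14.2
```

Request:
jog_arm(rows=[[[0,0,0],[0,0,0]],[[0,0,0],[0,0,0]],[[0,0,0],[0,0,0]],[[0,0,0],[0,0,0]],[[0,0,0],[0,0,0]]])

```text
t: 11.9
tool_pos: [0.58, -0.0499, 0.207]
orientation: [3.126, -0.306, 0.007]
force: [-12.0, 1.8, 28.1]
opening: 0.0006
gripper_force: 14.2
```

Request:
jog_arm(rows=[[[0,0,0],[0,0,0]],[[0,0,0],[0,0,0]],[[0,0,0],[0,0,0]],[[0,0,0],[0,0,0]],[[0,0,0],[0,0,0]]])

```text
t: 12.4
tool_pos: [0.58, -0.05, 0.2071]
orientation: [3.126, -0.306, 0.007]
force: [-12.8, 1.6, 29.0]
opening: 0.0003
gripper_force: 14.2
```

Request:
jog_arm(rows=[[[0,0,0],[0,0,0]],[[0,0,0],[0,0,0]],[[0,0,0],[0,0,0]],[[0,0,0],[0,0,0]],[[0,0,0],[0,0,0]]])

```text
t: 12.9
tool_pos: [0.58, -0.0499, 0.207]
orientation: [3.126, -0.306, 0.007]
force: [-12.9, 1.0, 28.4]
opening: 0.0005
gripper_force: 14.2
```

Held for about 2 s at 28 N. I'll raise smoothly.

Request:
jog_arm(rows=[[[0,0,-0.03],[0,0,0]],[[0,0,-0.06],[0,0,0]],[[0,0,-0.09],[0,0,0]],[[0,0,-0.12],[0,0,0]],[[0,0,-0.15],[0,0,0]]])

```text
t: 13.4
tool_pos: [0.5788, -0.0498, 0.2319]
orientation: [-3.127, 0.307, 0.001]
force: [-0.7, 0.3, -0.8]
opening: 0.0007
gripper_force: 0.0
```

Request:
jog_arm(rows=[[[0,0,-0.1],[0,0,0]],[[0,0,-0.2],[0,0,0]],[[0,0,-0.25],[0,0,0]],[[0,0,-0.25],[0,0,0]]], hand=0.2)

```text
t: 13.8
tool_pos: [0.5797, -0.0499, 0.2834]
orientation: [3.126, -0.306, 0.004]
force: [-0.0, -0.2, 0.5]
opening: 0.028
gripper_force: 0.0
```

```bash
python3 - <<'E'
from h import *
from plant import imaging
s=imaging.read_camera("side")
rs,ss=blob(s,172,4,180,60,(280,180,335,225));print(rs)
os,ss=blob(s,3,13,150,60,(300,200,380,290));print(os,ss,plane(s,os,.15))
go(tab(0,.28)-.0012*yp)
E
```

```text
[306.3372093 199.1744186]
[337.47093023 241.90697674] [332 233  11  19 172] [ 0.4698448  -0.02659001  0.15      ]
shift [-0.577 -0.005  0.01 ] turn [ 0.    -0.     0.007] F [-0.8  1.   0. ] t 13.85
```

The plunger is back up and the guard is still at its shut position (both pixel positions unchanged). I'll regrasp the tab.

Request:
jog_arm(rows=[[[-0.2,0,0],[0,0,0]],[[-0.4,0,0],[0,0,0]],[[-0.575,0,0],[0,0,0]],[[-0.575,0,0],[0,0,0]],[[-0.575,0,0],[0,0,0]]], hand=-0.1)

```text
t: 14.35
tool_pos: [0.4656, -0.0273, 0.281]
orientation: [3.127, -0.306, -0.001]
force: [-0.0, 0.0, -0.1]
opening: 0.0507
gripper_force: 0.0
```

```bash
python3 - <<'E'
from h import *
go(tab(0,.144)-.0012*yp)
E
```

```text
shift [ 0.003 -0.005  0.685] turn [0.    0.    0.007] F [-0.   0.  -0.1] t 14.35
```

Request:
jog_arm(rows=[[[0.003,-0.005,0.2],[0,0,0]],[[0.003,-0.005,0.4],[0,0,0]],[[0.003,-0.005,0.55],[0,0,0]],[[0.003,-0.005,0.68],[0,0,0]],[[0.003,-0.005,0.68],[0,0,0]]])

```text
t: 14.85
tool_pos: [0.4644, -0.0262, 0.141]
orientation: [-3.126, 0.307, 0.013]
force: [-0.2, -0.5, 0.2]
opening: 0.0508
gripper_force: 0.0
```

Request:
jog_arm(rows=[[[0,0,0],[0,0,0]],[[0,0,0],[0,0,0]],[[0,0,0],[0,0,0]],[[0,0,0],[0,0,0]],[[0,0,0],[0,0,0]]], hand=1, squeeze=10)

```text
t: 15.35
tool_pos: [0.4681, -0.0261, 0.1474]
orientation: [-3.125, 0.306, -0.004]
force: [1.3, 4.6, 4.0]
opening: 0.0219
gripper_force: 10.0
```

```bash
python3 - <<'E'
from h import *
from plant import robot
s=robot.read_state();print(s["tool_pos"],s["opening"],s["gripper_force"])
# open-end pose, using the tab line measured in the first slide (0.4936,0.0952)-(0.4672,-0.0263)
u=np.array([.0264,.1215,0]);u/=np.linalg.norm(u);e=np.array([.4672,-.0263,.144])+.15*u;print(e);go(e)
E
```

```text
[ 0.46809335 -0.02608106  0.14736248] 0.021869160337987754 10.00922217965126
[0.49904942 0.12027972 0.144     ]
shift [ 0.01  -0.748  0.018] turn [-0.001 -0.002  0.007] F [1.3 4.6 4. ] t 15.35
```

Request:
jog_arm(rows=[[[0.001,-0.12,0],[0,0,0]],[[0.003,-0.25,0],[0,0,0]],[[0.005,-0.4,0],[0,0,0]],[[0.007,-0.52,0],[0,0,0]],[[0.009,-0.63,0],[0,0,0]]])

```text
t: 15.85
tool_pos: [0.4949, 0.0969, 0.1474]
orientation: [3.125, -0.307, 0.006]
force: [4.1, -4.6, 1.3]
opening: 0.022
gripper_force: 10.0
```

Request:
jog_arm(rows=[[[0,-0.03,0],[0,0,0]],[[0,-0.05,0],[0,0,0]],[[0,-0.065,0],[0,0,0]],[[0,-0.075,0],[0,0,0]],[[0,-0.085,0],[0,0,0]]])

```text
t: 16.35
tool_pos: [0.4983, 0.1127, 0.1474]
orientation: [3.126, -0.307, 0.007]
force: [5.0, -4.2, 0.8]
opening: 0.022
gripper_force: 10.0
```

```bash
python3 - <<'E'
from h import *
go([.499,.1203,.1474])
E
```

```text
shift [-0.004 -0.038 -0.   ] turn [ 0.    -0.003  0.006] F [ 5.  -4.2  0.8] t 16.35
```

Request:
jog_arm(rows=[[[0,-0.01,0],[0,0,0]],[[0,-0.02,0],[0,0,0]],[[0,-0.03,0],[0,0,0]],[[0,-0.035,0],[0,0,0]]])

```text
t: 16.75
tool_pos: [0.4998, 0.1195, 0.1474]
orientation: [3.126, -0.307, 0.007]
force: [5.5, -4.1, 0.4]
opening: 0.022
gripper_force: 10.0
```

Request:
jog_arm(rows=[[[0,-0.005,0],[0,0,0]],[[0,-0.01,0],[0,0,0]],[[0,-0.015,0],[0,0,0]]])

```text
t: 17.05
tool_pos: [0.5001, 0.1207, 0.1473]
orientation: [3.123, -0.308, 0.006]
force: [1.7, -15.0, 4.8]
opening: 0.022
gripper_force: 10.0
```

Request:
jog_arm(rows=[[[0,-0.005,0],[0,0,0]],[[0,-0.01,0],[0,0,0]]])

```text
t: 17.25
tool_pos: [0.5001, 0.1209, 0.1472]
orientation: [3.119, -0.308, 0.005]
force: [0.6, -20.6, 6.7]
opening: 0.0225
gripper_force: 10.0
```

The guard is on the open end stop. I'll unload, release and retreat.

Request:
jog_arm(rows=[[[0,0.012,0],[0,0,0]],[[0,0.012,0],[0,0,0]]])

```text
t: 17.45
tool_pos: [0.5, 0.1207, 0.1473]
orientation: [3.124, -0.308, 0.006]
force: [4.1, -9.0, 2.2]
opening: 0.022
gripper_force: 10.0
```

Request:
jog_arm(rows=[[[0,0,0],[0,0,0]],[[0,0,0],[0,0,0]],[[0,0,0],[0,0,0]],[[0,0,0],[0,0,0]],[[0,0,0],[0,0,0]]], hand=0)

```text
t: 17.95
tool_pos: [0.4983, 0.1229, 0.1459]
orientation: [-3.127, 0.306, 0.0]
force: [0.3, 0.1, -0.5]
opening: 0.0464
gripper_force: 0.0
```

Request:
jog_arm(rows=[[[0,0,-0.2],[0,0,0]],[[0,0,-0.4],[0,0,0]],[[0,0,-0.6],[0,0,0]],[[0,0,-0.7],[0,0,0]],[[0,0,-0.7],[0,0,0]]])

```text
t: 18.45
tool_pos: [0.5002, 0.1231, 0.2902]
orientation: [-3.125, 0.306, -0.01]
force: [0.5, -0.2, -0.5]
opening: 0.0464
gripper_force: 0.0
```

Request:
jog_arm(rows=[[[0,-0.2,0],[0,0,0]],[[0,-0.4,0],[0,0,0]],[[0,-0.5,0],[0,0,0]],[[0,-0.5,0],[0,0,0]],[[0,-0.5,0],[0,0,0]]])

```text
t: 18.95
tool_pos: [0.5171, 0.2207, 0.2842]
orientation: [3.125, -0.305, -0.004]
force: [0.4, -0.7, 0.2]
opening: 0.0463
gripper_force: 0.0
```

```bash
python3 - <<'E'
from h import *
from plant import imaging
s=imaging.read_camera("side");cv2.imwrite("pics/s3.png",s["frame"][:,:,::-1])
rs,ss=blob(s,172,4,180,60,(280,180,335,225));print(rs)
os,ss=blob(s,3,13,150,60,(270,250,300,290));p=plane(s,os,.15);print(os,ss,p,"from shut",np.linalg.norm((p-[.46985,-.0266,.15])))
go(P)
E
```

```text
[306.35227273 199.21212121]
[288.04       269.34285714] [283 260  11  21 175] [0.50118935 0.12088262 0.15      ] from shut 0.1507755849891926
shift [0.566 1.258 1.424] turn [0.001 0.001 0.007] F [-0.2 -0.9  0.7] t 19.0
```

View pics/s3.png

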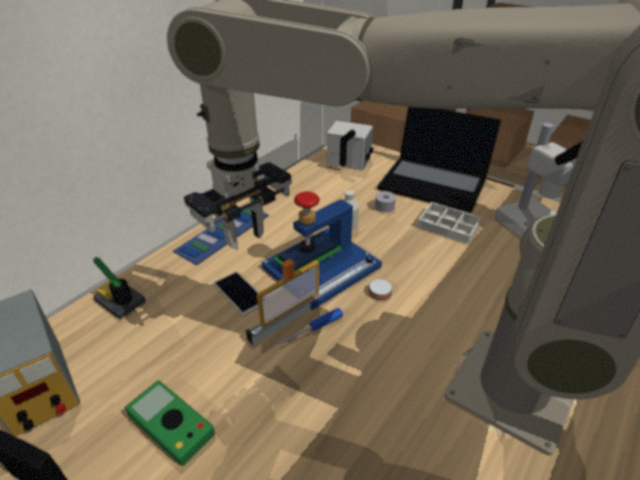

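The side view shows the guard fully open, with the tab at (288,269), 151 mm from where it was when shut. The plunger is up at (306,199), the gripper is clear, and the bystanders haven't moved.

```bash
python3 -c "
from plant import robot
print(robot.close_job())"
```

```text
the job is handed in; nothing more can be done
None
```

Job handed in at 19 s: I shut the guard, held the plunger on its stop for about 2 s at 28 N, let it spring fully up with the guard still shut, then slid the guard fully open; nothing else on the bench moved.

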